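# Open the cake carousel's guard and hold the slice to the front

## Task

On the counter stands a small cake carousel under a hinged clear guard. Take the guard by the rod across its free end, swing it up and over and set it gently against its open stop; then, by the wooden bar in the middle, turn the carousel until the one block-shaped cake slice (the other three pieces are round cookies) stands at the front, straight in line with the pointer on the front of the foot. Finish while still gripping that bar and holding the carousel still there, with the guard open, and leave everything else on the counter as it stands.

Things in the scene. Friction and masses are not known exactly. Their poses are not given: they have to be found in the camera images.
- carousel: fixed foot of the cake carousel: round board 200 mm across, 12 mm thick. Origin: centre of its underside, on the turning axis. Its own -x is the front (a tongue with a pointer rib), +y the hinge side; it stands turned up to 0.35 rad. Two hinge posts (x = +-66, y = 115 mm) are 134 mm high, two thin rest posts (x = +-52, y = -98 mm) 120 mm
- pointer (a point): top of the small raised steel pointer rib on the foot's front tongue, 111 mm in front of the turning axis, 22 mm up
- guard (a joint): angle of the hinged guard, rad: 0 = down, level over the carousel; 2.1 = open, on its stop, leaning back past upright to the foot's +y. The hinge is stiff: the guard (0.18 to 0.35 kg) stays where it is left and needs about 1 to 4 N at the rod. While down, its clear plate (150 mm along x, 4 mm thick, 125 to 129 mm up) covers the wooden bar
- guard_hinge (a point): middle of the guard's hinge line, on the foot at x = 0, y = 115 mm, 125 mm up; the line runs along the foot's x axis. The rod travels on a circle of 235 mm about it: at angle a it lies at y = 115 - 235 cos(a), z = 125 + 235 sin(a) (mm, foot frame)
- guard_rod (a point): middle of the round steel rod across the guard's free end: 12 mm thick, 104 mm long between two 10 mm side bars, along the foot's x axis. A free gap of 64 mm parts it from the clear plate, so it can be pinched from above and turns between the fingers as the guard swings. 120 mm right of the turning axis when down; 234 mm left and 328 mm up when open
- turntable (a joint): angle of the turntable, rad, counter-clockwise seen from above; it turns endlessly both ways, easily (about 0.03 N m). At 0 or 2 pi the slice is exactly at the front; it starts anywhere between 1.0 and 5.3
- grip_bar: wooden bar on the turntable's centre stem, turns with it: 56 mm long (its own x, which lies along the line through the slice and the turning axis), 14 mm wide (y), 30 mm tall. Origin: its centre, on the turning axis, 91 mm up; top 106 mm up. The cakes below reach 65 mm up at most: keep fingertips above 68 mm there
- slice_mid (a point): middle of the block-shaped slice (49 x 62 x 36 mm), 55 mm from the turning axis, 45 mm up. It and three round cookies at the other quarters (about 60 mm across, 30 mm high) sit on the white turntable (180 mm across, low cross dividers), turn with it and do not come off
- service_bell: bystander, to be left alone: white counter bell, 74 mm across, 50 mm high; origin: centre of its underside
- tamper: bystander, to be left alone: coffee tamper with wooden handle, 83 mm high; origin: centre of its underside
- tape_roll: bystander, to be left alone: roll of tape lying flat, 103 mm across, 25 mm high; origin: centre of its underside
- milk_jug: bystander, to be left alone: small steel milk jug, 76 mm high; origin: centre of its underside
- sachet_caddy: bystander, to be left alone: black sachet box, 60 x 120 x 76 mm; origin: centre of its underside

How it is judged:
By the outcome, as a careful person would: the job done as asked, in the order asked, and still so for the second after the job is handed in, while the arm keeps its last pose, push and grip.
It also fails if it takes over 72 s, if anything falls off the work surface, if the arm or the gripper's body presses on something with over 40 N, if the wrist force passes 120 N, or if a joint passes its speed limit or range.

## Robot

A 6-joint arm with a two-finger parallel gripper is mounted at the origin on a cart in front of the work surface, level with it; the furniture and walls round the work are solid. World frame = base frame: x ahead of the robot, y to its left, z up, the work surface at z = 0. Lengths are in m, angles in rad, forces in N, time in s.
With the tool pointing down it reaches from about 0.4 to 0.825 m from the base axis. Payload 7 kg.
Tool frame: the origin (TCP) lies where the fingers leave the gripper's body, on its centre line; the fingertips stand manip.tcp_to_tips ahead of it and the grasp point (between the pads) lies 47 mm ahead of it (manip.tcp_to_tips is the distance from the TCP to the fingertips, in m); z points along the fingers, y is the direction in which the jaws open and shut (so a half turn about z gives the same grasp; the last joint's range is limited). The gripper opens to 88 mm and grips with 3 to 60 N. Pads are 19 mm wide; open, the fingers measure 130 mm over their backs; the gripper's body (78 mm by 193 mm) begins 47 mm behind the grasp point.
Start: joints at [-1.044, 0.359, 0.012, 0, -1.224, -0.288], TCP at [0.16, -0.656, 0.292] pointing down, gripper open.
Joint ranges: [-3.07, 3.07], [-1.43, 2.12], [-1.02, 1.25], [-3.03, 1.67], [-3.05, -0], [-3.03, 3.03]. Speed limits (rad/s): [2.39, 2.39, 3.01, 3.14, 3.14, 3.14].

## Interface

Orientations are given as a unit quaternion [x, y, z, w].
In Python, from station import manip gives the robot as it stands.
- The arm moves only by the tool move_arm, never from a script. Its argument "series" is a list that holds one entry, the list of rows, each a list of 4 numbers: the shift along the world's x, y, z in cm, then the turn about the world's z in degrees. In form: [[[dx, dy, dz, twist], ...]]. A call has 1 to 12 rows; each row shifts and turns the commanded pose from where the row before left it; what a row does not reach is not made up. A row lasts 1/8 s, in which the tool goes at most 62.5 mm and 10.7 degrees, less where a joint would pass 70% of its speed; a pose out of reach is approached as far as the arm can. A call is refused whole if a number of a shift passes 6.25 or a number of a turn 10.7, either way. A call with a gripper value outside its range is refused whole. "claw" is the gripper command: -1 is fully open, 1 is shut, values between are in proportion, set as the call begins (left out, the last holds). The fingers move at their own pace and stop on an object; "force" is the grip in N (left out, the last holds). Time passes only in rows, so rows that do not move let the fingers close. It gives the time, the measured TCP pose, the force and the opening at its end, in the units of the state.
- manip.get_state(): the state, without advancing time (a new reading comes with each control period).
- manip.grab_frame(name): name is "side" or "top" or "wrist"; returns the picture (400x640x3 uint8, blue, green, red); there is no depth.
- manip.camera_model(name): a dict with "fx", "fy", "cx", "cy" (pixels), "R" (3x3) and "t" (3): a world point X has camera coordinates R X + t. Camera axes: x right, y down, z forward; pixel columns grow to the right and rows downward; lengths in m; the calibration is good to about 2 mm. A picture is of the moment at which its call begins: read the wrist's pose just before it. camera_model takes no time and is no camera call; for the wrist camera it gives the pose at the moment of the call.
- manip.close_job(): hands the job in, once; it reports no verdict.
The state is a dict: "clock": time; "joints": joint angles; "qd": joint speeds; "joint_torque": joint torques, N m; "tcp_pos": TCP position; "orientation": TCP orientation; "ft_force": force on the tool from outside, world axes, zero at the start; "wrist_torque": the same for the moment, N m; "grip_width": finger opening in m.
Only numpy, scipy, OpenCV 4.12 (cv2) and the standard library are available. Lean on these libraries where they do the work, as an engineer would, in place of code of your own. Each camera call takes 0.05 s, during which the arm holds its last target.

## Working session

There is one attempt and no reset: what is moved stays moved. The work goes in short steps, Python scripts to look and compute and a tool call to move; the robot and the scene stay as the last step left them, time stands still between calls to the robot, and variables do not carry over. Pictures are saved under pics/ and viewed, and the job is handed in when it is done.

Besides the shell and the picture viewer there is one more tool, called after "Call:" as name([rows], argument=value, ...), one row to a line, values as JSON. move_arm: Moves the arm, as the interface text tells. Its arguments: {"type":"object","properties":{"series":{"type":"array"},"claw":{"type":"number"},"force":{"type":"number"}},"required":["series"]}

```bash
ls; mkdir -p pics
python3 - <<'E'
from station import manip
import cv2,numpy as np
s=manip.get_state()
print(s, manip.tcp_to_tips)
for n in ("side","top","wrist"):
    m=manip.camera_model(n); print(n,m)
    cv2.imwrite(f"pics/a_{n}.png",manip.grab_frame(n))
E
```

```text
pics
{'clock': 0.0, 'joints': array([-1.04389463e+00,  3.59381149e-01,  1.10791743e-02, -3.23923564e-04,
       -1.22408204e+00, -2.88089261e-01]), 'qd': array([ 0.00109058, -0.00076005,  0.00034097,  0.00060444,  0.00107673,
       -0.00050529]), 'joint_torque': array([-4.64042841e-04, -5.82710266e+01,  2.93048608e+01,  6.99710190e+00,
        6.69584144e-03, -9.17395141e-05]), 'tcp_pos': array([ 0.15955715, -0.6554958 ,  0.29123987]), 'orientation': array([-1.19067872e-01,  9.92885788e-01,  7.89193067e-04, -1.74798779e-04]), 'ft_force': array([ 0.14730515, -0.50055467,  0.00913899]), 'wrist_torque': array([ 0.00311437, -0.03388335, -0.00154283]), 'grip_width': 0.08770909622246922} 0.0656
side {'fx': 460.9106515811977, 'fy': 460.9106515811977, 'cx': 323.8648720593393, 'cy': 199.07263131459456, 'R': array([[-0.04597055,  0.9988375 , -0.01450401],
       [ 0.79919358,  0.02806352, -0.60041824],
       [-0.59931321, -0.03919307, -0.79955461]]), 't': array([-0.05525036, -0.42624157,  1.81411751])}
top {'fx': 404.4883384753608, 'fy': 404.4883384753608, 'cx': 321.92399691069795, 'cy': 201.08445411148492, 'R': array([[-0.01156342, -0.99982017, -0.01503065],
       [-0.99526717,  0.0129586 , -0.09630857],
       [ 0.09648603,  0.01384586, -0.99523803]]), 't': array([0.1092818 , 0.61170876, 1.33208727])}
wrist {'fx': 327.75236187560387, 'fy': 327.75236187560387, 'cx': 318.9247892466748, 'cy': 200.4209715698649, 'R': array([[-0.23689444,  0.97153398,  0.00165641],
       [ 0.94156047,  0.22916492,  0.24687512],
       [ 0.23946798,  0.06004296, -0.96904589]]), 't': array([ 0.6745902 , -0.03163024,  0.39021305])}
```

View pics/a_side.png

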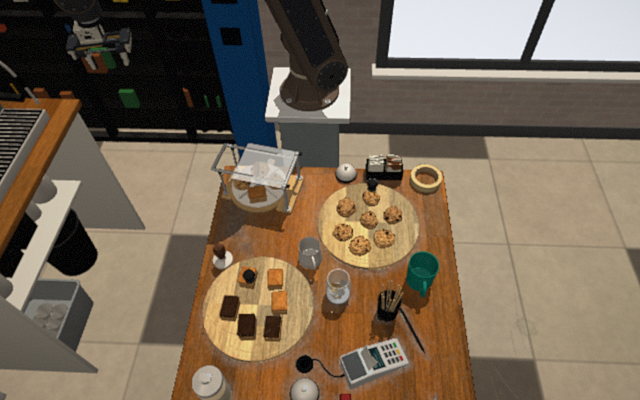

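View pics/a_top.png

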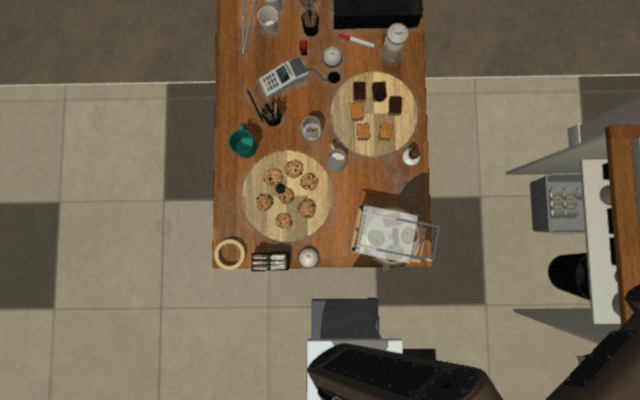

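View pics/a_wrist.png

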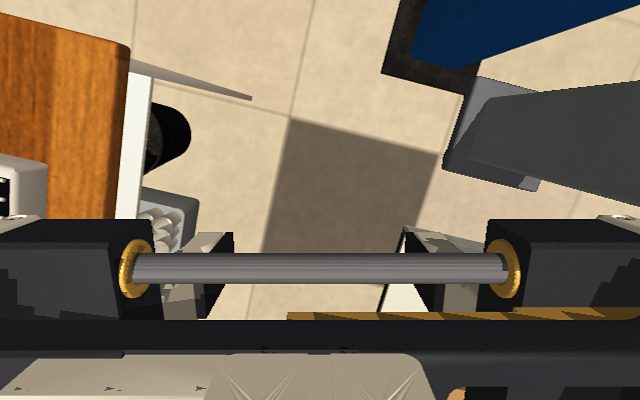

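Run:
```python
import cv2
a=cv2.imread("pics/a_top.png")[185:280,335:450]; cv2.imwrite("pics/b_top.png",cv2.resize(a,None,fx=6,fy=6,interpolation=cv2.INTER_CUBIC))
a=cv2.imread("pics/a_side.png")[135:225,205:315]; cv2.imwrite("pics/b_side.png",cv2.resize(a,None,fx=6,fy=6,interpolation=cv2.INTER_CUBIC))
```

```text
(no output)
```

View pics/b_top.png

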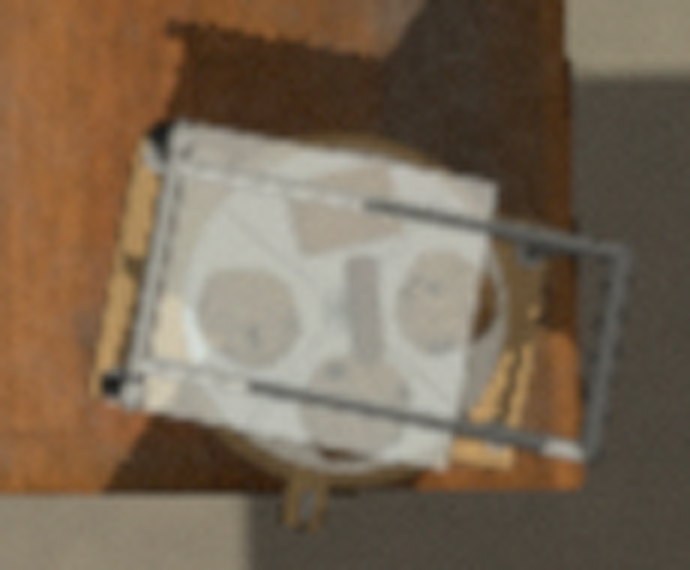

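View pics/b_side.png

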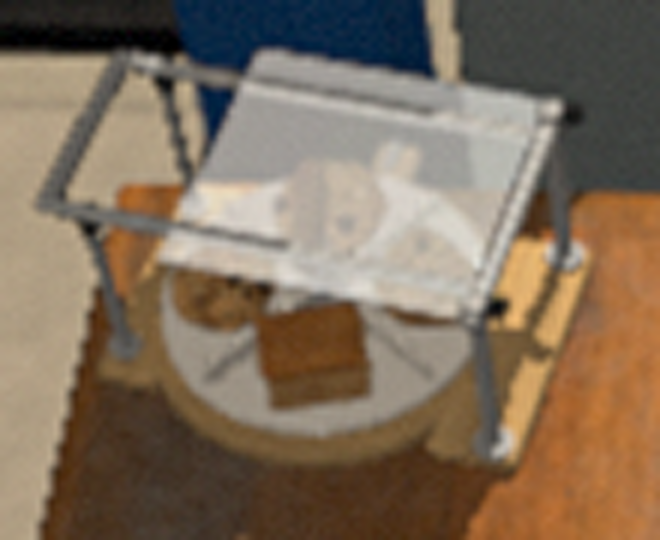

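```bash
cat > h.py <<'E'
import numpy as np,cv2
from station import manip
def ray(n,p,M=None):
    m=M or manip.camera_model(n); R=np.array(m["R"]);t=np.array(m["t"])
    d=R.T@np.array([(p[0]-m["cx"])/m["fx"],(p[1]-m["cy"])/m["fy"],1]); return -R.T@t,d/np.linalg.norm(d)
def plane(n,p,z,M=None):
    c,d=ray(n,p,M); return c+d*(z-c[2])/d[2]
def tri(n1,p1,n2,p2):
    a,u=ray(n1,p1);b,v=ray(n2,p2)
    s=np.linalg.lstsq(np.stack([u,-v],1),b-a,rcond=None)[0]
    P,Q=a+s[0]*u,b+s[1]*v; return (P+Q)/2,np.linalg.norm(P-Q)
def proj(n,X,M=None):
    m=M or manip.camera_model(n); c=np.array(m["R"])@X+m["t"]
    return np.array([m["fx"]*c[0]/c[2]+m["cx"],m["fy"]*c[1]/c[2]+m["cy"]])
E
python3 - <<'E'
from h import *
np.set_printoptions(precision=4,suppress=True)
T=lambda x,y:(x/6+335-.4,y/6+185-.4); S=lambda x,y:(x/6+205-.4,y/6+135-.4)
for nm,t,s in [("rod far",(622,250),(48,203)),("rod near",(592,455),(125,62)),("hinge far",(160,135),(492,307)),("hinge near",(112,383),(570,112))]:
    print(nm,tri("top",T(*t),"side",S(*s)),plane("top",T(*t),.125),plane("side",S(*s),.125))
print("pointer", plane("top",T(305,515),.02))
print("bar ends",plane("top",T(362,262),.106),plane("top",T(368,355),.106))
print("slice",plane("top",T(345,210),.063),plane("side",S(310,340),.063))
E
```

```text
rod far (array([ 0.5207, -0.2593,  0.1271]), np.float64(0.0008977092301261827)) [ 0.5207 -0.2594  0.125 ] [ 0.5188 -0.2606  0.125 ]
rod near (array([ 0.4157, -0.2403,  0.1213]), np.float64(0.0012580802773905252)) [ 0.4159 -0.24    0.125 ] [ 0.4192 -0.2384  0.125 ]
hinge far (array([ 0.5831, -0.024 ,  0.1305]), np.float64(0.0043324287003667925)) [ 0.5833 -0.0223  0.125 ] [ 0.5788 -0.027   0.125 ]
hinge near (array([0.4557, 0.0042, 0.1341]), np.float64(0.003035564742872412)) [0.4554 0.0051 0.125 ] [0.4474 0.0015 0.125 ]
pointer [ 0.3792 -0.107   0.02  ]
bar ends [ 0.5166 -0.1284  0.106 ] [ 0.468  -0.1301  0.106 ]
slice [ 0.5461 -0.1271  0.063 ] [ 0.5548 -0.1291  0.063 ]
```

Call:
move_arm([
  [[2.57,3.38,-0.3,-2.1],[2.57,3.38,-0.3,-2.1],[2.57,3.38,-0.3,-2.1],[2.57,3.38,-0.3,-2.1],[2.57,3.38,-0.3,-2.1],[2.57,3.38,-0.3,-2.1],[2.57,3.38,-0.3,-2.1],[2.57,3.38,-0.3,-2.1],[2.57,3.38,-0.3,-2.1],[2.57,3.38,-0.3,-2.1],[2.57,3.38,-0.3,-2.1],[2.57,3.38,-0.3,-2.3]],
], claw=-0.36, force=25)

```text
clock: 1.65
tcp_pos: [0.4686, -0.249, 0.256]
orientation: [0.103, 0.995, 0.0, 0.0]
ft_force: [0.7, -0.4, -0.1]
grip_width: 0.0594
```

Run:
```python
from h import *
s=manip.get_state(); print(s["clock"],s["tcp_pos"],s["orientation"],s["grip_width"])
M=manip.camera_model("wrist"); f=manip.grab_frame("wrist"); cv2.imwrite("pics/c_wrist.png",f)
print(M, proj("wrist",np.array([.468,-.25,.125]),M))
```

```text
1.65 [ 0.46864104 -0.24896849  0.25604742] [1.02699983e-01 9.94712377e-01 3.13679935e-05 2.07593026e-05] 0.05935103531055246
{'fx': 327.75236187560387, 'fy': 327.75236187560387, 'cx': 318.9247892466748, 'cy': 200.4209715698649, 'R': array([[ 2.03802977e-01,  9.79011886e-01,  2.70928997e-04],
       [ 9.48690236e-01, -1.97559180e-01,  2.46895133e-01],
       [ 2.41766794e-01, -5.00609354e-02, -9.69042166e-01]]), 't': array([ 0.1482392 , -0.51680241,  0.2290722 ])} [317.38130923 210.85429208]
```

View pics/c_wrist.png

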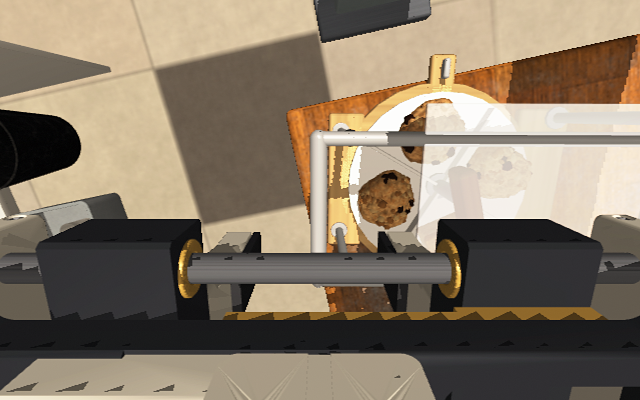

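Run:
```python
from h import *
f=cv2.imread("pics/c_wrist.png"); 
c=f[120:260,290:350]; g=cv2.cvtColor(c,cv2.COLOR_BGR2GRAY)
M=manip.camera_model("wrist")
e=[]
for r in (150,170,190,210,230,245):
    row=cv2.GaussianBlur(cv2.cvtColor(f,cv2.COLOR_BGR2GRAY),(3,3),0)[r,300:336].astype(int); d=np.diff(row)
    print(r,300+d.argmax(),300+d.argmin(), row.tolist())
for p in [(318.5,160),(318.5,240)]: print(plane("wrist",p,.127,M))
print("rib",plane("wrist",(446,68),.022,M), plane("wrist",(446,60),.022,M),plane("wrist",(445,77),.022,M))
cv2.imwrite("pics/c2.png",cv2.resize(f[40:130,400:500],None,fx=5,fy=5,interpolation=cv2.INTER_CUBIC))
```

```text
150 329 334 [144, 142, 139, 140, 141, 140, 138, 136, 131, 123, 127, 148, 170, 187, 201, 210, 217, 221, 225, 225, 223, 220, 214, 204, 191, 175, 151, 117, 106, 140, 185, 208, 215, 212, 192, 152]
170 329 333 [108, 114, 122, 130, 136, 138, 140, 144, 143, 131, 129, 147, 170, 187, 201, 210, 217, 221, 224, 224, 223, 219, 212, 202, 189, 171, 150, 130, 126, 153, 191, 211, 214, 198, 158, 121]
190 311 326 [96, 95, 92, 95, 105, 115, 126, 138, 144, 139, 134, 147, 169, 187, 201, 211, 218, 222, 224, 224, 222, 218, 211, 200, 187, 170, 148, 123, 100, 95, 107, 118, 119, 117, 115, 113]
210 328 307 [199, 200, 200, 199, 200, 197, 180, 139, 93, 78, 104, 142, 169, 187, 200, 211, 218, 222, 223, 223, 221, 216, 209, 198, 184, 165, 131, 105, 122, 163, 190, 201, 207, 208, 207, 206]
230 328 334 [199, 198, 198, 198, 197, 196, 195, 195, 196, 187, 163, 151, 166, 186, 201, 212, 219, 223, 224, 223, 221, 216, 208, 197, 182, 162, 130, 112, 138, 169, 181, 196, 213, 218, 206, 162]
245 312 309 [188, 188, 189, 191, 193, 194, 195, 196, 198, 190, 164, 150, 164, 185, 201, 213, 220, 224, 224, 223, 220, 215, 206, 195, 179, 156, 132, 127, 132, 127, 113, 94, 78, 67, 61, 63]
[ 0.43485051 -0.23922543  0.127     ]
[ 0.49139172 -0.25107565  0.127     ]
rib [ 0.38826817 -0.10783666  0.022     ] [ 0.38132805 -0.10706634  0.022     ] [ 0.39597774 -0.10963409  0.022     ]
```

View pics/c2.png

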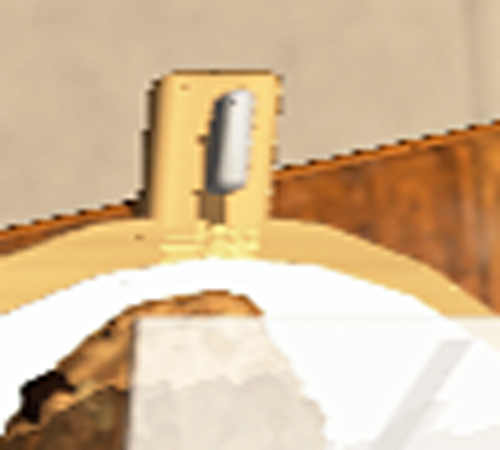

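Call:
move_arm([
  [[0,0,-2,0],[0,0,-2,0],[0,0,-2,0],[0,0,-1.5,0],[0,0,-0.9,0],[0,0,0,0]],
])

```text
clock: 2.45
tcp_pos: [0.4678, -0.2503, 0.1717]
orientation: [0.102, 0.995, -0.0, -0.0]
ft_force: [0.4, -0.6, 0.0]
grip_width: 0.0595
```

Call:
move_arm([
  [[0,0,0,0],[0,0,0,0],[0,0,0,0],[0,0,0,0],[0,0,0,0]],
], claw=1, force=15)

```text
clock: 3.08
tcp_pos: [0.468, -0.2502, 0.1723]
orientation: [0.102, 0.995, -0.0, 0.0]
ft_force: [-0.2, 0.3, -0.1]
grip_width: 0.0153
```

Run:
```python
from h import *
s=manip.get_state(); print(s)
cv2.imwrite("pics/d_wrist.png",manip.grab_frame("wrist"))
```

```text
{'clock': 3.075, 'joints': array([-1.21219834e-01,  2.35846356e-01, -4.65268089e-01,  3.84685984e-06,
       -8.69554149e-01, -1.65408533e+00]), 'qd': array([ 0.00012438, -0.00123771,  0.00010204,  0.00104143,  0.00022004,
       -0.00020361]), 'joint_torque': array([-1.58352344e-03, -4.30364513e+01,  2.37516814e+01,  5.64916626e+00,
       -8.25069146e-02, -9.89317778e-05]), 'tcp_pos': array([ 0.46803709, -0.2502337 ,  0.17225113]), 'orientation': array([ 1.02075084e-01,  9.94776695e-01, -2.68057008e-06,  6.38267801e-05]), 'ft_force': array([-0.21388027,  0.34073638, -0.06133745]), 'wrist_torque': array([-0.02955561, -0.01593706, -0.0173191 ]), 'grip_width': 0.01534860584205726}
```

View pics/d_wrist.png

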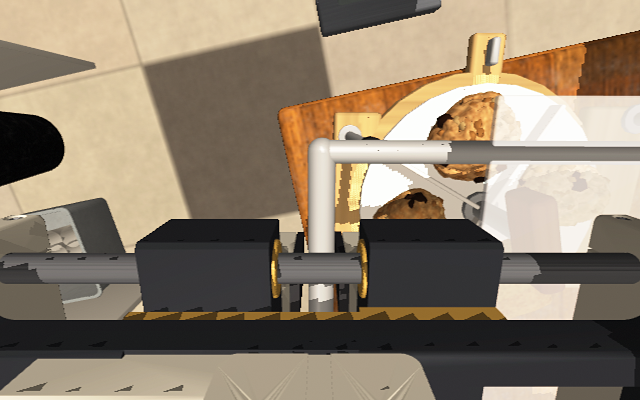

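Call:
move_arm([
  [[0,0,0,0],[0,0,0,0]],
], force=22)

```text
clock: 3.38
tcp_pos: [0.4682, -0.2496, 0.1722]
orientation: [0.102, 0.995, 0.0, 0.0]
ft_force: [0.5, 5.1, 2.1]
grip_width: 0.0114
```

Run:
```python
import numpy as np
A=np.concatenate([np.linspace(0,.3,7),np.linspace(.37,1.7,20),np.linspace(1.75,2.0,6),[2.03,2.06,2.08,2.1]])
u=np.array([.2035,.979]); P=np.array([[*(235*(1-np.cos(a))*u),235*np.sin(a)] for a in A])/10
r=np.round(P,2); d=np.diff(r,axis=0)
for i,x in enumerate(d): print(i+1,round(A[i+1],3),"[%.2f, %.2f, %.2f, 0],"%tuple(x))
```

```text
1 0.05 [0.01, 0.03, 1.17, 0],
2 0.1 [0.01, 0.08, 1.18, 0],
3 0.15 [0.03, 0.15, 1.16, 0],
4 0.2 [0.05, 0.20, 1.16, 0],
5 0.25 [0.05, 0.26, 1.14, 0],
6 0.3 [0.06, 0.31, 1.13, 0],
7 0.37 [0.11, 0.53, 1.56, 0],
8 0.44 [0.14, 0.63, 1.51, 0],
9 0.51 [0.15, 0.74, 1.46, 0],
10 0.58 [0.17, 0.83, 1.41, 0],
11 0.65 [0.20, 0.93, 1.34, 0],
12 0.72 [0.21, 1.02, 1.28, 0],
13 0.79 [0.23, 1.10, 1.19, 0],
14 0.86 [0.24, 1.19, 1.12, 0],
15 0.93 [0.26, 1.25, 1.03, 0],
16 1.0 [0.28, 1.33, 0.93, 0],
17 1.07 [0.29, 1.38, 0.84, 0],
18 1.14 [0.30, 1.44, 0.74, 0],
19 1.21 [0.30, 1.48, 0.64, 0],
20 1.28 [0.32, 1.53, 0.52, 0],
21 1.35 [0.32, 1.56, 0.42, 0],
22 1.42 [0.33, 1.58, 0.30, 0],
23 1.49 [0.34, 1.60, 0.19, 0],
24 1.56 [0.33, 1.61, 0.08, 0],
25 1.63 [0.34, 1.61, -0.04, 0],
26 1.7 [0.33, 1.60, -0.16, 0],
27 1.75 [0.23, 1.14, -0.18, 0],
28 1.8 [0.24, 1.12, -0.23, 0],
29 1.85 [0.23, 1.12, -0.30, 0],
30 1.9 [0.23, 1.09, -0.35, 0],
31 1.95 [0.22, 1.08, -0.41, 0],
32 2.0 [0.22, 1.06, -0.46, 0],
33 2.03 [0.13, 0.62, -0.30, 0],
34 2.06 [0.13, 0.62, -0.33, 0],
35 2.08 [0.08, 0.40, -0.22, 0],
36 2.1 [0.09, 0.40, -0.23, 0],
```

Call:
move_arm([
  [[0.01,0.03,1.17,0],[0.01,0.08,1.18,0],[0.03,0.15,1.16,0],[0.05,0.2,1.16,0],[0.05,0.26,1.14,0],[0.06,0.31,1.13,0]],
])

```text
clock: 4.12
tcp_pos: [0.4703, -0.2391, 0.2419]
orientation: [0.102, 0.995, 0.001, 0.0]
ft_force: [4.2, 6.0, -5.7]
grip_width: 0.011
```

Call:
move_arm([
  [[0.11,0.53,1.56,0],[0.14,0.63,1.51,0],[0.15,0.74,1.46,0],[0.17,0.83,1.41,0],[0.2,0.93,1.34,0],[0.21,1.02,1.28,0],[0.23,1.1,1.19,0],[0.24,1.19,1.12,0],[0.26,1.25,1.03,0],[0.28,1.33,0.93,0]],
])

```text
clock: 5.38
tcp_pos: [0.4901, -0.1452, 0.3723]
orientation: [0.102, 0.995, -0.002, 0.001]
ft_force: [0.5, -7.4, 3.0]
grip_width: 0.0111
```

Call:
move_arm([
  [[0.29,1.38,0.84,0],[0.3,1.44,0.74,0],[0.3,1.48,0.64,0],[0.32,1.53,0.52,0],[0.32,1.56,0.42,0],[0.33,1.58,0.3,0],[0.34,1.6,0.19,0],[0.33,1.61,0.08,0],[0.34,1.61,-0.04,0],[0.33,1.6,-0.16,0]],
])

```text
clock: 6.62
tcp_pos: [0.5227, 0.0101, 0.4064]
orientation: [0.102, 0.995, -0.0, 0.001]
ft_force: [5.1, -2.8, 3.6]
grip_width: 0.011
```

Call:
move_arm([
  [[0.23,1.14,-0.18,0],[0.24,1.12,-0.23,0],[0.23,1.12,-0.3,0],[0.23,1.09,-0.35,0],[0.22,1.08,-0.41,0],[0.22,1.06,-0.46,0]],
])

```text
clock: 7.38
tcp_pos: [0.5364, 0.0761, 0.3867]
orientation: [0.102, 0.995, -0.0, 0.001]
ft_force: [5.2, -2.8, 1.3]
grip_width: 0.0112
```

Call:
move_arm([
  [[0.07,0.3,-0.15,0],[0.06,0.3,-0.15,0],[0.07,0.3,-0.16,0],[0.06,0.3,-0.17,0],[0,0,0,0]],
])

```text
clock: 8.0
tcp_pos: [0.5389, 0.0883, 0.3802]
orientation: [0.102, 0.995, 0.0, 0.001]
ft_force: [6.2, -1.0, 1.1]
grip_width: 0.0114
```

Call:
move_arm([
  [[0.05,0.2,-0.11,0],[0.04,0.2,-0.12,0],[0.04,0.2,-0.12,0],[0,0,0,0]],
])

```text
clock: 8.5
tcp_pos: [0.5401, 0.0941, 0.3768]
orientation: [0.102, 0.995, 0.0, 0.001]
ft_force: [5.1, -1.8, 1.7]
grip_width: 0.011
```

Call:
move_arm([
  [[0.03,0.15,-0.08,0],[0.03,0.15,-0.09,0],[0,0,0,0],[0,0,0,0]],
])

```text
clock: 9.0
tcp_pos: [0.5407, 0.0968, 0.3751]
orientation: [0.102, 0.995, -0.0, 0.001]
ft_force: [4.3, -2.5, 1.4]
grip_width: 0.0114
```

Call:
move_arm([
  [[0.03,0.13,-0.07,0],[0,0,0,0],[0,0,0,0]],
])

```text
clock: 9.38
tcp_pos: [0.5407, 0.097, 0.3751]
orientation: [0.102, 0.995, -0.001, 0.001]
ft_force: [3.6, -7.1, 4.9]
grip_width: 0.0111
```

Call:
move_arm([
  [[0.03,0.13,-0.07,0],[0,0,0,0],[0,0,0,0]],
])

```text
clock: 9.75
tcp_pos: [0.5408, 0.0971, 0.375]
orientation: [0.102, 0.995, -0.002, 0.001]
ft_force: [2.3, -11.0, 8.5]
grip_width: 0.0111
```

Call:
move_arm([
  [[-0.03,-0.13,0.07,0],[0,0,0,0],[0,0,0,0]],
])

```text
clock: 10.12
tcp_pos: [0.5408, 0.097, 0.3751]
orientation: [0.102, 0.995, -0.001, 0.001]
ft_force: [3.7, -7.0, 4.8]
grip_width: 0.011
```

Call:
move_arm([
  [[0,0,0,0],[0,0,0,0],[0,0,0,0],[0,0,0,0]],
], claw=0.0)

```text
clock: 10.62
tcp_pos: [0.5404, 0.0981, 0.3735]
orientation: [0.102, 0.995, -0.0, -0.0]
ft_force: [-0.6, 0.1, 0.2]
grip_width: 0.0425
```

Call:
move_arm([
  [[0,0,1,0],[0,0,2,0],[0,0,2,0],[0,0,1,0]],
])

```text
clock: 11.12
tcp_pos: [0.5408, 0.0979, 0.4354]
orientation: [0.102, 0.995, 0.0, 0.001]
ft_force: [-1.1, 0.6, 0.2]
grip_width: 0.0439
```

Call:
move_arm([
  [[-0.8,-3.8,0,2.3],[-0.8,-3.8,0,2.3],[-0.8,-3.8,0,2.3],[-0.8,-3.8,-1,2.3],[-0.8,-3.8,-2,2.3],[-0.8,-3.8,-2,2.3],[0,0,-3,0],[0,0,-3,0],[0,0,-3,0],[0,0,-1.5,0],[0,0,0,0]],
], claw=-0.36)

```text
clock: 12.5
tcp_pos: [0.4923, -0.1301, 0.2781]
orientation: [-0.018, 1.0, -0.0, -0.001]
ft_force: [0.4, -0.7, -0.1]
grip_width: 0.0595
```

Run:
```python
from h import *
s=manip.get_state(); print(s["clock"],s["tcp_pos"],s["orientation"],s["joints"])
M=manip.camera_model("wrist"); f=manip.grab_frame("wrist"); cv2.imwrite("pics/e_wrist.png",f)
import pickle; pickle.dump(M,open("e_M.pkl","wb"))
for n in ("top","side"):
    f=manip.grab_frame(n); cv2.imwrite(f"pics/e_{n}0.png",f)
    c=f[175:280,335:450] if n=="top" else f[125:225,205:315]
    cv2.imwrite(f"pics/e_{n}.png",cv2.resize(c,None,fx=5,fy=5,interpolation=cv2.INTER_CUBIC))
print(proj("wrist",np.array([.4925,-.13,.106]),M))
```

```text
12.5 [ 0.49229112 -0.13013655  0.27812389] [-1.82095471e-02  9.99833799e-01 -1.08185097e-04 -8.80502805e-04] [ 1.27774787e-01  9.56759759e-02 -3.67393655e-01  2.51434521e-05
 -1.10950080e+00 -1.66216120e+00]
[319.41318592 198.27095552]
```

View pics/e_wrist.png

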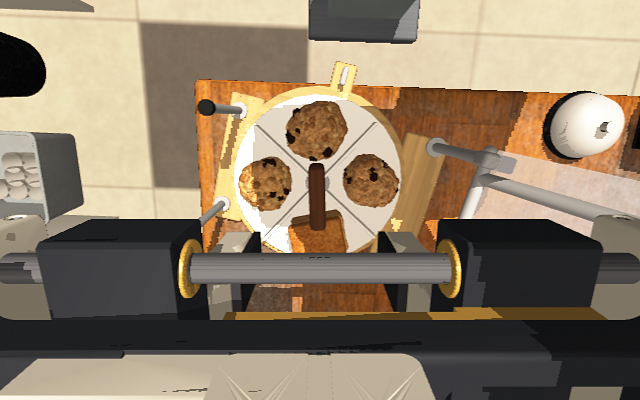

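View pics/e_side.png

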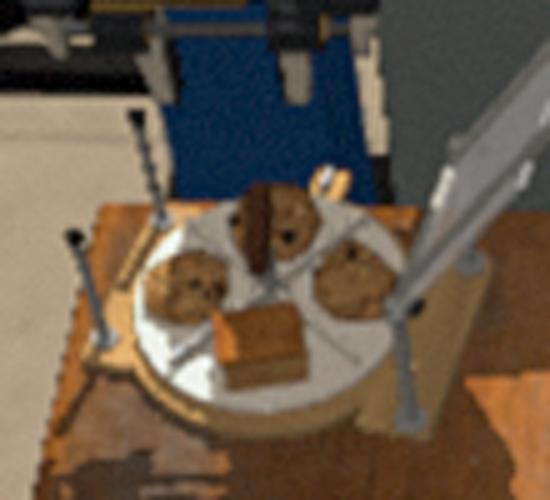

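View pics/e_top.png

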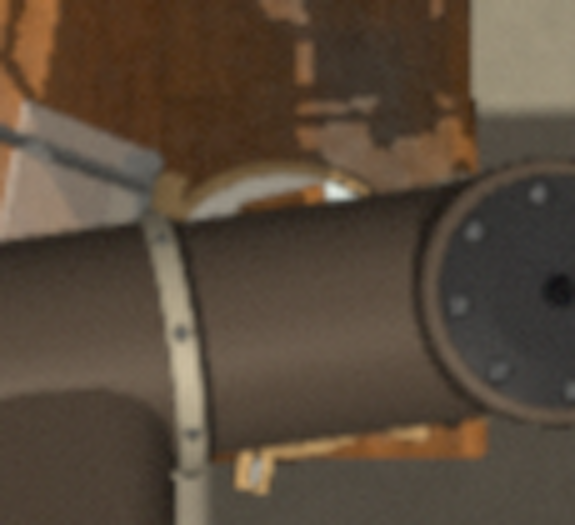

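Run:
```python
from h import *
import pickle
M=pickle.load(open("e_M.pkl","rb")); f=cv2.imread("pics/e_wrist.png")
h=cv2.cvtColor(f,cv2.COLOR_BGR2HSV)
roi=h[155:240,295:345]
cv2.imwrite("pics/e_bar.png",cv2.resize(f[150:250,270:370],None,fx=5,fy=5,interpolation=cv2.INTER_CUBIC))
cv2.imwrite("pics/e_rib.png",cv2.resize(f[50:110,310:370],None,fx=6,fy=6,interpolation=cv2.INTER_CUBIC))
for n in("top","side"): cv2.imwrite(f"pics/e_{n}1.png",cv2.imread(f"pics/e_{n}0.png")[0:400])
```

```text
(no output)
```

View pics/e_bar.png

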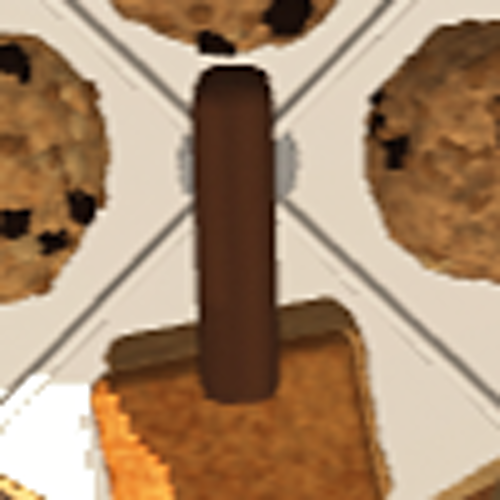

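View pics/e_rib.png

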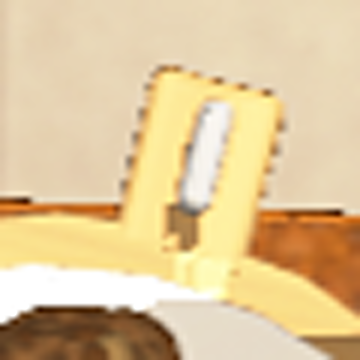

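View pics/e_side1.png

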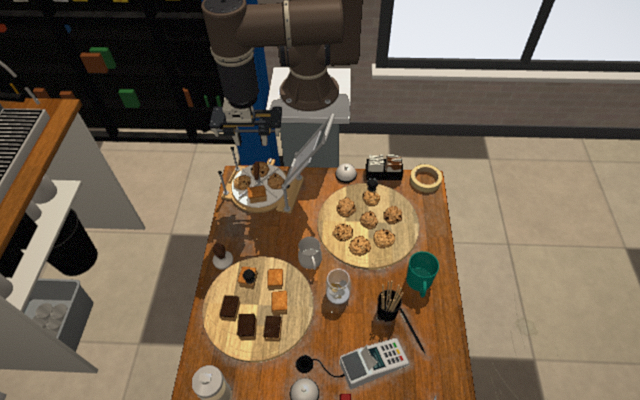

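View pics/e_top1.png

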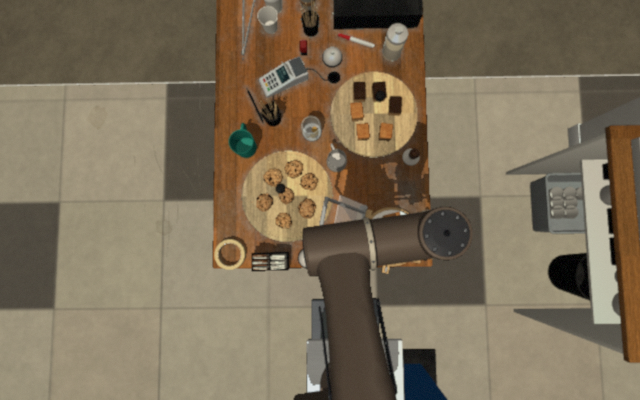

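Run:
```python
from h import *
import pickle
np.set_printoptions(precision=4,suppress=True)
print("wrist joint",tri("top",(445,233),"side",(228,5)),tri("top",(445,233),"side",(231,25)))
for z in (.6,.65,.7,.75): print(z,plane("top",(307,245),z),plane("top",(370,245),z),proj("side",np.array(plane("top",(307,245),z))))
M=pickle.load(open("e_M.pkl","rb"))
W=lambda x,y:(x/5+270-.4,y/5+150-.4); Rb=lambda x,y:(x/6+310-.4,y/6+50-.4)
a=plane("wrist",W(234,84),.106,M);b=plane("wrist",W(240,398),.106,M)
print("bar",a,b,(a+b)/2,np.linalg.norm(a-b),"ang",np.arctan2(b[1]-a[1],b[0]-a[0]))
for e in [((197,84),(272,84)),((204,390),(277,390))]: print("edges",[plane("wrist",W(*p),.106,M) for p in e])
r=plane("wrist",Rb(218,105),.022,M);r2=plane("wrist",Rb(195,205),.022,M); print("rib",r,r2,(r+r2)/2)
# slice top, bar via top camera initially
c=(a+b)/2; m=(r+r2)/2; print("dist",np.linalg.norm(m-c)) ; print("front ang",np.arctan2(*(m-c)[1::-1]))
```

```text
wrist joint (array([ 0.4918, -0.126 ,  0.6465]), np.float64(0.006980514736550203)) (array([ 0.4919, -0.1336,  0.5994]), np.float64(0.018486006102460373))
0.6 [0.4728 0.1237 0.6   ] [0.4714 0.002  0.6   ] [340.5397  20.5802]
0.65 [0.4734 0.1211 0.65  ] [0.4721 0.0072 0.65  ] [339.6752  -0.1396]
0.7 [0.4739 0.1185 0.7   ] [0.4727 0.0123 0.7   ] [338.7388 -22.5847]
0.75 [0.4745 0.1159 0.75  ] [0.4734 0.0175 0.75  ] [337.7209 -46.98  ]
bar [ 0.4659 -0.1335  0.106 ] [ 0.5198 -0.1305  0.106 ] [ 0.4928 -0.132   0.106 ] 0.054001037899687666 ang 0.05399854664049507
edges [array([ 0.4661, -0.1395,  0.106 ]), array([ 0.4656, -0.1273,  0.106 ])]
edges [array([ 0.5186, -0.1367,  0.106 ]), array([ 0.5181, -0.1243,  0.106 ])]
rib [ 0.3775 -0.1077  0.022 ] [ 0.3933 -0.1106  0.022 ] [ 0.3854 -0.1092  0.022 ]
dist 0.13827605885351035
front ang 2.932221377421616
```

Call:
move_arm([
  [[0.05,-0.1,-2,1],[0,0,-2,0],[0,0,-2,0],[0,0,-2,0],[0,0,-2,0],[0,0,-1.5,0],[0,0,-1,0],[0,0,-0.8,0],[0,0,-0.4,0],[0,0,0,0]],
])

```text
clock: 13.9
tcp_pos: [0.4931, -0.1311, 0.1416]
orientation: [-0.027, 1.0, -0.0, -0.0]
ft_force: [0.4, 0.3, -0.4]
grip_width: 0.06
```

Call:
move_arm([
  [[0,0,0,0],[0,0,0,0],[0,0,0,0],[0,0,0,0],[0,0,0,0],[0,0,0,0]],
], claw=1, force=15)

```text
clock: 14.65
tcp_pos: [0.493, -0.1319, 0.1417]
orientation: [-0.027, 1.0, -0.001, -0.0]
ft_force: [1.1, -6.7, -0.9]
grip_width: 0.0144
```

Call:
move_arm([
  [[0,-0.1,0,0],[0,0,0,3],[0,0,0,6],[0,0,0,6],[0,0,0,6],[0,0,0,6],[0,0,0,6],[0,0,0,6],[0,0,0,4],[0,0,0,2],[0,0,0,0]],
])

```text
clock: 16.02
tcp_pos: [0.4931, -0.1322, 0.1417]
orientation: [-0.407, 0.913, -0.0, 0.0]
ft_force: [-0.7, -0.7, 0.6]
grip_width: 0.014
```

45° done, forces small. Continue 110°.

Call:
move_arm([
  [[0,0,0,3],[0,0,0,6],[0,0,0,6],[0,0,0,6],[0,0,0,6],[0,0,0,6],[0,0,0,6],[0,0,0,6],[0,0,0,6],[0,0,0,4],[0,0,0,0]],
])

```text
clock: 17.4
tcp_pos: [0.4932, -0.1322, 0.1417]
orientation: [0.783, -0.622, 0.0, -0.0]
ft_force: [1.5, -3.1, -0.3]
grip_width: 0.0138
```

Call:
move_arm([
  [[0,0,0,3],[0,0,0,6],[0,0,0,6],[0,0,0,6],[0,0,0,6],[0,0,0,6],[0,0,0,6],[0,0,0,6],[0,0,0,6],[0,0,0,4],[0,0,0,0]],
])

```text
clock: 18.77
tcp_pos: [0.4933, -0.1321, 0.1417]
orientation: [0.982, -0.191, 0.0, -0.0]
ft_force: [1.7, -2.4, -0.3]
grip_width: 0.0137
```

Run:
```python
from h import *
import pickle
s=manip.get_state(); o=s["orientation"]; print(s["clock"],s["tcp_pos"],o,s["joints"],s["ft_force"],s["grip_width"])
print("psi",2*np.arctan2(-o[0],o[1]))
M=manip.camera_model("wrist"); f=manip.grab_frame("wrist"); cv2.imwrite("pics/f_wrist.png",f)
pickle.dump(M,open("f_M.pkl","wb"))
for n in ("top","side"):
    f=manip.grab_frame(n); cv2.imwrite(f"pics/f_{n}0.png",f)
    c=f[175:280,335:450] if n=="top" else f[105:225,205:345]
    cv2.imwrite(f"pics/f_{n}.png",cv2.resize(c,None,fx=5,fy=5,interpolation=cv2.INTER_CUBIC))
```

```text
18.775 [ 0.49328713 -0.13212156  0.14170468] [ 9.81546500e-01 -1.91223466e-01  2.30233414e-04 -2.33138964e-05] [ 1.23392976e-01  2.44824766e-01 -5.42157139e-01  1.39852475e-04
 -7.83362249e-01  1.06248734e+00] [ 1.7291266  -2.3740762  -0.29216685] 0.013692983079742324
psi -3.526409591255356
```

View pics/f_wrist.png

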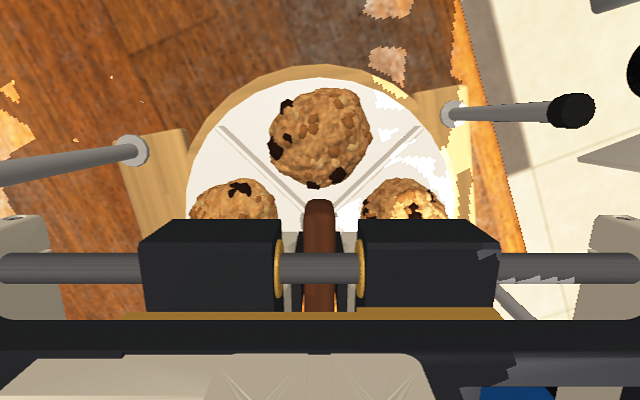

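View pics/f_side.png

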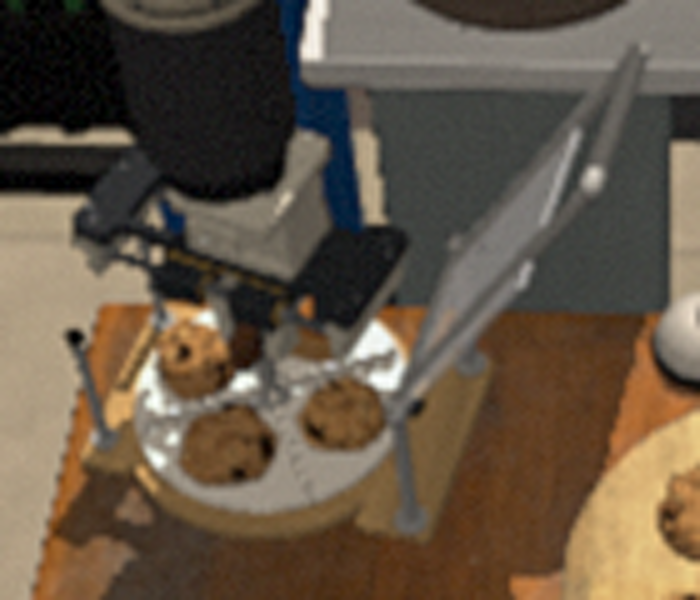

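View pics/f_top.png

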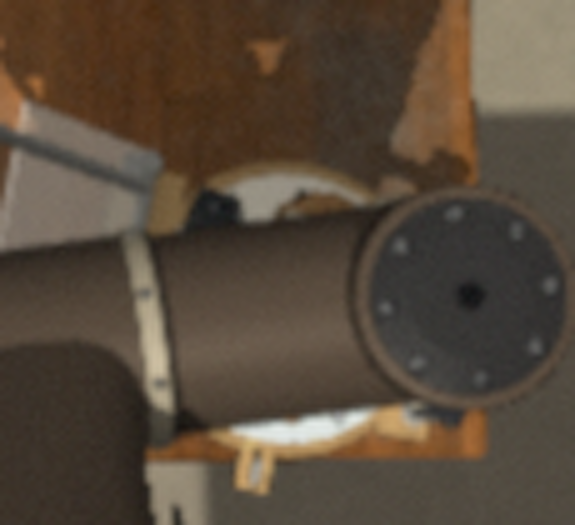

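```bash
python3 - <<'E'
from h import *
import pickle
np.set_printoptions(precision=4,suppress=True)
M=pickle.load(open("f_M.pkl","rb"));E=pickle.load(open("e_M.pkl","rb"))
for z in (.013,.017):
    h=plane("wrist",(130,151),z,M);r=plane("wrist",(451,114),z,M)
    d=h-r; print("f",h,r,np.linalg.norm(d),"yaw",np.arctan2(d[1],d[0])-np.arctan2(213,14))
    n=plane("wrist",(239,110),z,E);fr=plane("wrist",(223,203),z,E);hn=plane("wrist",(434,147),z,E)
    d=fr-n; print("e",n,fr,hn,np.linalg.norm(d),"yaw",np.arctan2(d[1],d[0]))
    d=hn-n; print(np.linalg.norm(d),"yaw",np.arctan2(d[1],d[0])-np.arctan2(213,-14))
    d=hn-fr; print(np.linalg.norm(d),"yaw",np.arctan2(d[1],d[0])-np.arctan2(213,-118))
E
python3 - <<'E'
import cv2
cv2.imwrite("pics/f_posts.png",cv2.resize(cv2.imread("pics/f_wrist.png")[90:180,90:490],None,fx=2,fy=2))
E
```

```text
f [ 0.5825 -0.0308  0.013 ] [ 0.5246 -0.2381  0.013 ] 0.21526535235078392 yaw -0.20647868828687566
e [ 0.4226 -0.2174  0.013 ] [ 0.5249 -0.2378  0.013 ] [ 0.4536 -0.007   0.013 ] 0.10428693235601665 yaw -0.1970062527576343
0.2126835841897997 yaw -0.21166375193944664
0.24159964889497854 yaw -0.20623062282867455
f [ 0.582  -0.0331  0.017 ] [ 0.5252 -0.2367  0.017 ] 0.21139080844896468 yaw -0.20647868828687543
e [ 0.4227 -0.2165  0.017 ] [ 0.5238 -0.2366  0.017 ] [ 0.4533 -0.0084  0.017 ] 0.10312415746823425 yaw -0.1970062527576341
0.21031221200392317 yaw -0.21166375193944664
0.23890586935534175 yaw -0.20623062282867455
```

View pics/f_posts.png

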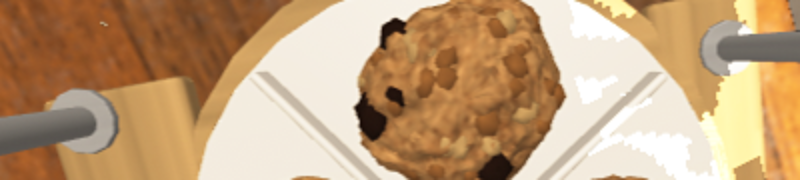

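Call:
move_arm([
  [[0,0,0,2],[0,0,0,3],[0,0,0,2.5],[0,0,0,1.5],[0,0,0,1],[0,0,0,0],[0,0,0,0]],
])

```text
clock: 19.8
tcp_pos: [0.4933, -0.1321, 0.1417]
orientation: [0.995, -0.104, 0.0, -0.0]
ft_force: [3.9, -2.0, -2.3]
grip_width: 0.0139
```

Run:
```python
from h import *
import pickle
s=manip.get_state(); o=s["orientation"]; print(s["clock"],s["ft_force"],"psi",2*np.arctan2(-o[0],o[1])+2*np.pi)
M=manip.camera_model("wrist"); f=manip.grab_frame("wrist"); cv2.imwrite("pics/g_wrist.png",f)
pickle.dump(M,open("g_M.pkl","wb"))
cv2.imwrite("pics/g_w2.png",cv2.resize(f[60:230,170:470],None,fx=2.6,fy=2.6,interpolation=cv2.INTER_CUBIC))
f=manip.grab_frame("side"); cv2.imwrite("pics/g_side.png",cv2.resize(f[105:225,205:345],None,fx=5,fy=5,interpolation=cv2.INTER_CUBIC))
```

```text
19.8 [ 3.92606949 -2.00791861 -2.31869944] psi 2.933348268198182
```

View pics/g_w2.png

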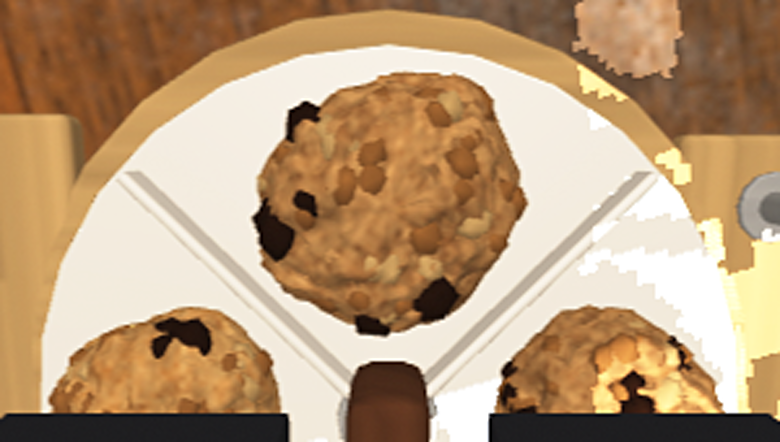

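View pics/g_side.png

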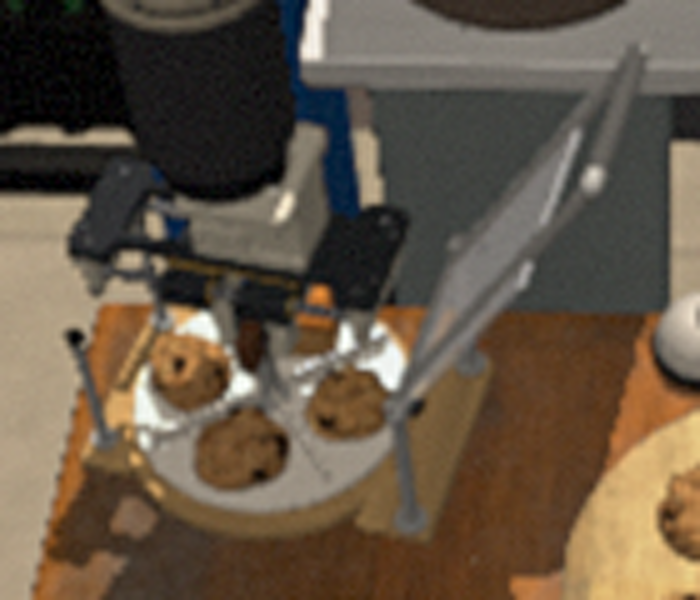

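Run:
```python
from h import *
for nm,X in [("slice top",(.4395,-.1208,.063)),("rod",(.4933+.234*.2055,-.132+.234*.9787,.328)),("rodfar",(.4933+.234*.2055+.055,-.132+.234*.9787-.0115,.328))]:
    p=proj("side",np.array(X)); print(nm,(p-[205,105])*5)
s=manip.get_state(); print(s["clock"],s["ft_force"],s["wrist_torque"],s["grip_width"])
```

```text
slice top [292.63917506 292.42088439]
rod [616.93947992 116.68881606]
rodfar [590.44013393 191.45725631]
19.9 [ 3.57343013 -1.81442011 -2.54529289] [-0.76717668 -1.29598163  0.0567493 ] 0.013926742157670998
```

Call:
move_arm([
  [[0,0,0,0],[0,0,0,0],[0,0,0,0],[0,0,0,0]],
])

```text
clock: 20.4
tcp_pos: [0.4933, -0.1321, 0.1417]
orientation: [0.995, -0.104, 0.0, -0.0]
ft_force: [4.4, -1.6, -2.6]
grip_width: 0.0132
```

Run:
```python
from station import manip
print(manip.close_job())
```

```text
the job is handed in; nothing more can be done
None
```

The guard is open against its stop and the slice stands at the front. I handed the job in at about 20.4 s with the gripper still holding the wooden bar. No verdict was reported.

**Guard:** I pinched the rod and swung the guard through its arc. At 2.10 rad it stopped moving while the force rose to about 14 N, so it had reached the stop, and I let go there. In the last side picture the rod is about 2 px from where it should be when open.

**Carousel:** I gripped the bar and turned it about 165° counter-clockwise. The bar now points to 2.933 rad. The front, worked out from the posts, rod and pointer, is about 2.935 rad; the single readings spread by about 0.01 rad. The turntable's dividers look even on both sides of the bar, to about 1 px.

**Force:** The arm was still at the end, with a 5 N residual force.

**Not fully checked:** The gripper mostly hides the slice at the front. Its final place rests on the bar's angle and a brown patch seen close to where the slice should be. I touched none of the other items, but I made no separate last check of them.

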